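# Gauge two lens-barrel sleeves and sort them by fit

## Robot

A 6-joint arm with a two-finger parallel gripper is mounted at the origin on the work surface. World frame = base frame: x ahead of the robot, y to its left, z up, the work surface at z = 0. Lengths are in m, angles in rad, forces in N, time in s.
With the tool pointing down it reaches from about 0.35 to 0.8 m from the base axis. Payload 7.3 kg.
Tool frame: the origin (TCP) lies at the very end of the fingers, on their centre line; the grasp point (between the pads) lies 19 mm behind it; z points along the fingers, y is the direction in which the jaws open and shut (so a half turn about z gives the same grasp; the last joint's range is limited). The gripper opens to 85 mm and grips with 20 to 120 N. Pads are 22 mm wide; open, the fingers measure 114 mm over their backs; the gripper's body (76 mm by 85 mm) begins 54 mm behind the grasp point. The pads swing forward as they close: fully open they stand 13 mm farther back than shut.
Start: joints at [-1.366, 0.342, 1.524, -0, 1.275, -0.146], TCP at [0.18, -0.493, 0.231] pointing down, gripper open.
Joint ranges: [-2.53, 2.53], [-0.77, 2.02], [0.04, 2.7], [-1, 4.14], [0.28, 2.66], [-3.11, 3.11]. Speed limits (rad/s): [2.57, 2.57, 3.14, 3.14, 3.14, 3.14].

## Interface

Orientations are given as a rotation vector (axis times angle).
In Python, from bench import * gives the robot as it stands.
- The arm moves only by the shell command python3 -m creep 'ROWS' [FORCE]. ROWS is JSON, a list of rows, each an object of numbers: "jaw": the finger opening in m, from 0 to 0.0854; "x", "y", "z": the shift along the tool's x, y, z in m; "roll": the turn about the tool's z in rad. A call has 1 to 8 rows; each row shifts and turns the pose as measured when the row begins, along the tool's axes as they then stand; what a row does not reach is not made up. A row lasts 1/10 s, in which the tool goes at most 50 mm and 8.59 degrees, less where a joint would pass 70% of its speed; a pose out of reach is approached as far as the arm can. A call with a gripper value outside its range is refused whole. The fingers move at their own pace and stop on an object; FORCE is the grip in N (left out, the last holds). Time passes only in rows, so rows that do not move let the fingers close. It gives the time, the measured TCP pose, the force and the opening at its end, in the units of the state.
- read_state(): the state, without advancing time (a new reading comes with each control period).
- camera(name): name is "scene" or "top"; returns (picture, depth): 480x640x3 uint8, blue, green, red; 480x640 float32, m along the optical axis (not along the pixel's ray), 0 where there is no reading.
- camera_params(name): a dict with "mtx" (3x3 intrinsics, pixels), "k1" (the pictures are not rectified: a ray, as slopes to the right and down, at radius r is drawn at 1 + k1 r^2 times it, then the intrinsics apply), "R" (3x3) and "t" (3): a world point X has camera coordinates R X + t. Camera axes: x right, y down, z forward; pixel columns grow to the right and rows downward; lengths in m; the calibration is good to about 2 mm. A picture is of the moment at which its call begins. camera_params takes no time and is no camera call.
- finish_job(): hands the job in, once; it reports no verdict.
The state is a dict: "time_s": time; "joints": joint angles; "dq": joint speeds; "joint_torque": joint torques, N m; "eef_pos": TCP position; "ee_rot": TCP orientation; "ft_force": force on the tool from outside, world axes, zero at the start; "torque": the same for the moment, N m; "grip_width": opening from 0.0 (shut) to 1.0 (fully open).
Only numpy, scipy, OpenCV 4.12 (cv2) and the standard library are available. Lean on these libraries where they do the work, as an engineer would, in place of code of your own. Each camera call takes 0.05 s, during which the arm holds its last target.

## Task

On the two-lane gauge, slide each black sleeve along its rods onto the steel pin ahead of it, as far as it will go without forcing it: one will go fully home against the shoulder, the other will jam on the pin's nose. When both have been tried and are still sitting there, take them off: put the sleeve that went fully home in the shallow wooden tray and the one that jammed in the deep steel bin, and leave the thumbscrew, trial lens, screwdriver and brush where they lie.

Things in the scene. Friction and masses are not known exactly. Their poses are not given: they have to be found in the camera images.
- gauge: Fixed two-lane gauge on a 170 x 200 x 12 mm aluminium plate; origin under the plate's centre on the table, x along the lanes from the open loading end to the pins. Lanes at y = +55 and -55 mm: each has two 10 mm rods (24 mm apart, tops 31 mm above the table) from x = -78 to a dark upright shoulder block (face at x = 70, 50 wide, top 72 mm high). Sleeves overhang the rods, so can be gripped across
- home_left (a point): in the left (+y) lane of the gauge: where the middle of a sleeve is when it is fully home with its end against the shoulder (gauge x = +45 mm)
- home_right (a point): the same for the right (-y) lane
- pin_tip_left (a point): centre of the nose of the left lane's pin (gauge x = +34 mm, 50 mm above the table). The pin is a 25 mm steel bar standing 36 mm out of the shoulder towards gauge -x, level and in line with the sleeve on the rods; its last 6 mm taper to a 17 mm nose. A sleeve that does not fit stops with its middle about 20 mm before this point
- pin_tip_right (a point): the same for the right lane
- sleeve_a_mid (a point): middle of one black sleeve, on its axis: plain tube, 44 mm outside diameter, 50 mm long, 60 to 130 g, lying on the rods of either lane, axis (x) along the lane, axis 50 mm above the table, its end 20 to 50 mm short of the pin. Its bore is either 28 mm (slides over the pin to the shoulder) or 23 mm (goes about 5 mm over the nose and jams); outside, the two sleeves are alike
- sleeve_b_mid (a point): middle of the other black sleeve, same outside, other bore
- tray: shallow open wooden tray, fixed, for sleeves that fit: 135 x 135 mm outside, 22 mm high, walls and floor 6 mm; origin under its centre on the table, sides along its x and y
- bin: deep open grey sheet-steel bin, fixed, for sleeves that jam: 135 x 135 mm outside, 60 mm high, walls and floor 4 mm; origin under its centre on the table, sides along its x and y. Tray and bin stand on opposite sides of the gauge, either way round
- thumbscrew: steel thumbscrew standing on the gauge plate between the lanes, 18 mm wide, 17 mm high; origin under it; leave alone
- trial_lens: glass trial lens in a dark rim, lying flat, 38 mm across with a small tab, 5 mm thick; origin under its centre; leave alone
- screwdriver: screwdriver, 150 mm long, lying on the table; leave alone
- brush: lens brush, 160 mm long, lying on the table; leave alone
There are look-alikes about, which are no part of the job. Leave any blue or yellow look-alike of the part that bears sleeve_b_mid alone.

How it is judged:
On the way:
1. both sleeves sit tried in their lanes at once: one home against the shoulder (within 5 mm), the other on the nose of its pin (within about 3.5 mm of where it jams) ((distance between sleeve_a_mid and home_left below 0.005 m or distance between sleeve_a_mid and home_right below 0.005 m) and (distance between sleeve_b_mid and pin_tip_left below 0.024 m or distance between sleeve_b_mid and pin_tip_right below 0.024 m)), for 0.2 s.
At the end, for the whole second after the job is handed in: The sleeve that went home lies inside the wooden tray and the one that jammed inside the steel bin, each resting on the floor (middle within 60 mm of the centre and below 38 mm), at rest and let go (horizontal distance between sleeve_a_mid and tray below 0.06 m and height (world z) of each of sleeve_a_mid, sleeve_b_mid below 0.038 m and horizontal distance between sleeve_b_mid and bin below 0.06 m and linear speed of each of sleeve_a, sleeve_b below 0.03 m/s); the robot touches nothing.
It fails at once if the jammed sleeve is forced: over 40 N between it and the gauge (contact force between sleeve_b and gauge above 40 N).
It fails at once if the fitting sleeve is rammed home: over 40 N between it and the gauge (contact force between sleeve_a and gauge above 40 N).
It fails at once if the thumbscrew, trial lens, screwdriver or brush is moved more than 30 mm (distance of any of thumbscrew, trial_lens, screwdriver, brush from where it was at the start of the episode above 0.03 m).
It also fails if it takes over 69 s, if anything falls off the work surface, if the arm or the gripper's body presses on something with over 40 N, if the wrist force passes 120 N, or if a joint passes its speed limit or range.

## Working session

There is one attempt and no reset: what is moved stays moved. The work goes in short steps, Python scripts to look and compute and a shell command to move; the robot and the scene stay as the last step left them, time stands still between calls to the robot, and variables do not carry over. Pictures are saved under pics/ and viewed, and the job is handed in when it is done.

```bash
ls; mkdir -p pics; python3 - <<'E'
from bench import *
import cv2
for n in("scene","top"):
    p,d=camera(n); cv2.imwrite(f"pics/{n}0.png",p)
    import numpy as np; np.save(f"pics/{n}0d.npy",d)
    print(n,camera_params(n))
print(read_state())
E
```

```text
pics
scene {'mtx': array([[595.17183834,   0.        , 308.30884001],
       [  0.        , 595.17183834, 229.7603557 ],
       [  0.        ,   0.        ,   1.        ]]), 'k1': -0.012024829037201859, 'R': array([[ 0.35404279,  0.93522707,  0.00200904],
       [ 0.485543  , -0.181972  , -0.85506385],
       [-0.79931327,  0.30370467, -0.51851883]]), 't': array([-0.23110729, -0.17087085,  1.95956021])}
top {'mtx': array([[566.42081383,   0.        , 315.02176041],
       [  0.        , 566.42081383, 241.52975577],
       [  0.        ,   0.        ,   1.        ]]), 'k1': 0.026994082553377614, 'R': array([[-0.00876884, -0.99995998,  0.00177154],
       [-0.99447611,  0.00853541, -0.10461557],
       [ 0.10459626, -0.00267911, -0.99451116]]), 't': array([0.1023814 , 0.47901334, 1.2526026 ])}
{'time_s': 0.1, 'joints': array([-1.36600314e+00,  3.42618943e-01,  1.52491064e+00,  3.49692440e-05,
        1.27541121e+00, -1.45987447e-01]), 'dq': array([-0.00035826, -0.00081147, -0.0036669 , -0.00077659,  0.00161937,
        0.00235335]), 'joint_torque': array([ 1.35235525e-03, -4.34449375e+01, -2.46491182e+01, -2.09892623e-04,
        4.62045515e-03, -3.21200027e-07]), 'eef_pos': array([ 0.18037048, -0.49266574,  0.23071695]), 'ee_rot': array([-3.09207087e+00, -5.47933203e-01,  9.73486534e-06]), 'ft_force': array([-0.44253924,  0.33882351, -0.25209319]), 'torque': array([-0.01122804,  0.01576148,  0.0013374 ]), 'grip_width': 0.998752035290327}
```

View pics/top0.png

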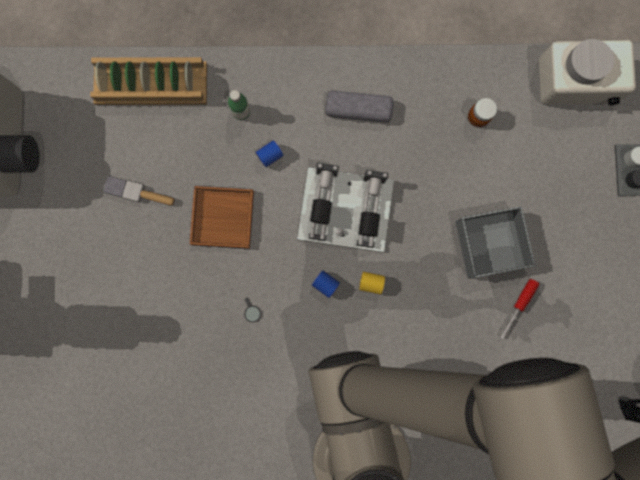

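View pics/scene0.png

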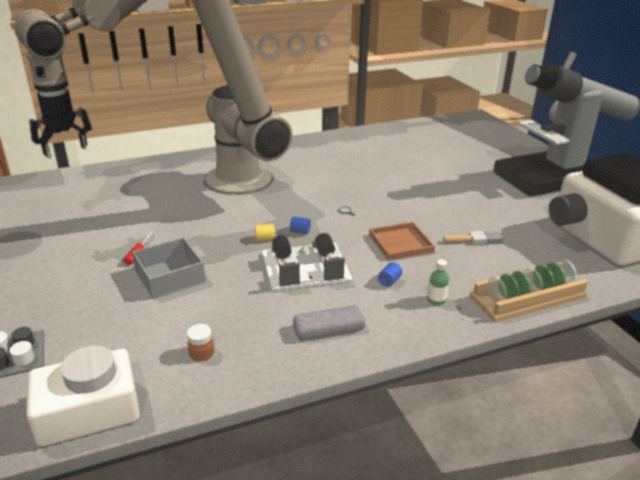

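```bash
cat > h.py <<'E'
import numpy as np, cv2
from bench import camera_params
def ray(n,uv,z):
    P=camera_params(n);M=P["mtx"];uv=np.atleast_2d(np.array(uv,float))
    xy=cv2.undistortPoints(uv[:,None],M,np.array([P["k1"],0,0,0]))[:,0]
    d=np.c_[xy,np.ones(len(xy))]@P["R"]; c=-P["R"].T@P["t"]
    return c+d*((z-c[2])/d[:,2])[:,None]
def proj(n,X):
    P=camera_params(n)
    return cv2.projectPoints(np.atleast_2d(np.array(X,float)),cv2.Rodrigues(P["R"])[0],P["t"],P["mtx"],np.array([P["k1"],0,0,0]))[0][:,0]
def big(mask,off,k=1,amin=40):
    n,l,s,c=cv2.connectedComponentsWithStats(mask.astype(np.uint8))
    o=[]
    for i in np.argsort(-s[1:,4])[:k]+1:
        if s[i,4]<amin: continue
        ys,xs=np.nonzero(l==i); pts=np.c_[xs+off[0],ys+off[1]].astype(np.float32)
        o.append((s[i,4],pts.mean(0),cv2.minAreaRect(pts)))
    return o
E
python3 - <<'E'
from h import *
p=cv2.imread("pics/top0.png"); 
c=p[150:265,180:410]; cv2.imwrite("pics/t_crop.png",cv2.resize(c,None,fx=3.4,fy=3.4,interpolation=2))
P=camera_params("top"); print("cam",-P["R"].T@P["t"])
hsv=cv2.cvtColor(p,cv2.COLOR_BGR2HSV)
x0,y0=285,150; s=hsv[y0:265,x0:410]
for th in (35,45):
  for a in big(s[...,2]<th,(x0,y0),5):
    print(th,a,ray("top",a[1],.06))
t=hsv[170:260,180:265]
for a in big((t[...,1]>90),(180,170)): print("tray",a,ray("top",cv2.boxPoints(a[2]),.022),ray("top",a[2][0],.022))
for a in big(s[...,2]>170,(x0,y0),3): print("plate",a, ray("top",cv2.boxPoints(a[2]),.012))
E
```

```text
cam [0.34624753 0.10164458 1.29565815]
35 (np.int32(100), array([373.71, 224.99], dtype=float32), ((373.2059020996094, 224.67648315429688), (9.45888900756836, 22.070741653442383), 14.03624439239502)) [[ 0.51168535 -0.03111666  0.06      ]]
35 (np.int32(98), array([324.42856, 214.15306], dtype=float32), ((324.328857421875, 213.97610473632812), (13.493685722351074, 23.897214889526367), 34.508522033691406)) [[0.53671559 0.07704543 0.06      ]]
45 (np.int32(320), array([369.45, 224.1 ], dtype=float32), ((368.8799743652344, 223.83999633789062), (16.970563888549805, 22.627416610717773), 8.13010311126709)) [[ 0.51374169 -0.02178501  0.06      ]]
45 (np.int32(309), array([321.53723, 211.60518], dtype=float32), ((320.78900146484375, 211.12136840820312), (16.954378128051758, 22.960636138916016), 8.746161460876465)) [[0.54244868 0.08336327 0.06      ]]
tray (np.int32(3539), array([221.32608, 216.76999], dtype=float32), ((221.285400390625, 216.71902465820312), (60.399253845214844, 59.268428802490234), 3.814074993133545)) [[0.47640356 0.38215069 0.022     ]
 [0.6118906  0.37506706 0.022     ]
 [0
[... 310 characters left out ...]
790438  0.012     ]
 [ 0.55810365  0.04482383  0.012     ]]
plate (np.int32(262), array([308.4313 , 188.21375], dtype=float32), ((309.4205627441406, 191.36309814453125), (9.24655532836914, 46.67779541015625), 8.530765533447266)) [[0.54547666 0.12885379 0.012     ]
 [0.6530612  0.11217916 0.012     ]
 [0.64965986 0.091092   0.012     ]
 [0.54212564 0.10793719 0.012     ]]
plate (np.int32(58), array([386.7069 , 209.24138], dtype=float32), ((386.6846618652344, 209.52310180664062), (3.224903106689453, 17.240825653076172), 7.125016689300537)) [[ 0.53432056 -0.06016296  0.012     ]
 [ 0.57392584 -0.0659067   0.012     ]
 [ 0.57293035 -0.07322617  0.012     ]
 [ 0.53333213 -0.06746047  0.012     ]]
```

```bash
python3 - <<'E'
from h import *
p=cv2.imread("pics/top0.png"); c=p[195:295,445:550]; cv2.imwrite("pics/bin_crop.png",cv2.resize(c,None,fx=5,fy=5,interpolation=2))
p=cv2.imread("pics/scene0.png"); c=p[215:300,230:370]; cv2.imwrite("pics/s_crop.png",cv2.resize(c,None,fx=5.5,fy=5.5,interpolation=2))
E
```

```text
(no output)
```

View pics/t_crop.png

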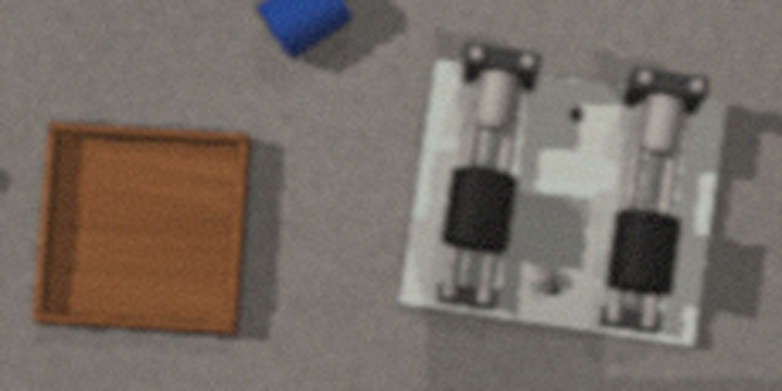

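View pics/bin_crop.png

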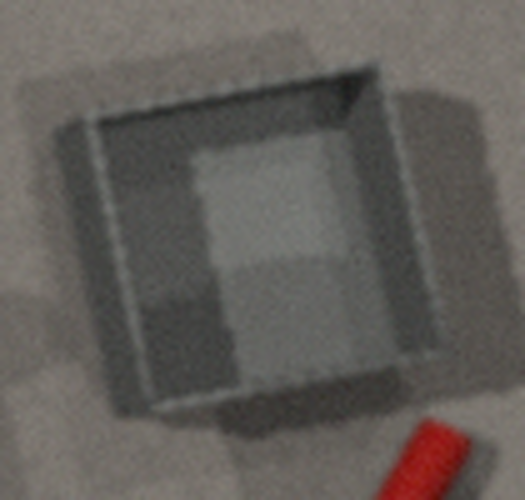

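View pics/s_crop.png

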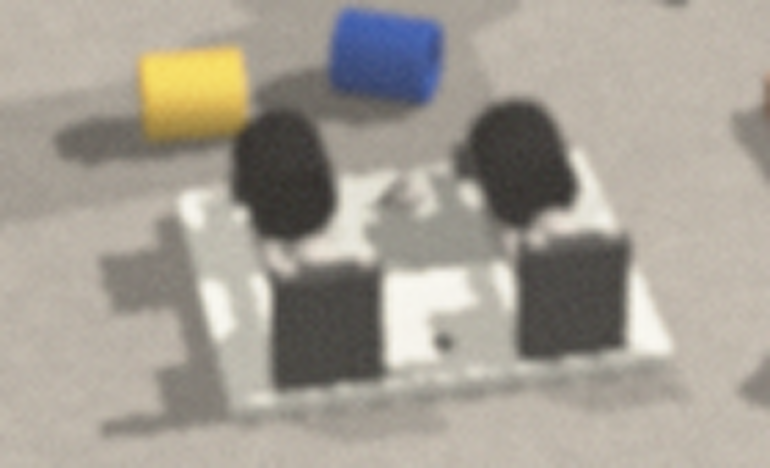

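```bash
python3 - <<'E'
from h import *
o=lambda L,s,off:(np.array(L,float)+.5)/s-.5+np.array(off)
pc=ray("top",o([(435,60),(402,304),(695,345),(728,100)],3.4,(180,150)),.012)
print("plate",pc, pc.mean(0)); 
for i,j in((0,1),(3,2),(0,3),(1,2)):
    d=pc[i]-pc[j]; print(np.linalg.norm(d),np.degrees(np.arctan2(d[1],d[0])))
for nm,L,s,off,z in (("blkL",[(465,43),(538,55),(533,85),(463,73)],3.4,(180,150),.072),("blkR",[(631,69),(707,78),(702,106),(627,96)],3.4,(180,150),.072),
  ("slL",[(455,168),(516,176),(504,252),(444,243)],3.4,(180,150),.055),("slR",[(619,210),(680,217),(669,294),(610,288)],3.4,(180,150),.055),
  ("bin",[(90,118),(375,68),(440,352),(150,407)],5,(445,195),.06)):
    q=ray("top",o(L,s,off),z); d=q[0]-q[3]
    print(nm,q.mean(0).round(4),"w",[np.linalg.norm(q[i]-q[i-1]).round(4) for i in range(4)],np.degrees(np.arctan2(d[1],d[0])))
d=np.load("pics/top0d.npy"); P=camera_params("top")
for uv in ((320,210),(369,223),(222,217),(496,243),(323,167),(375,175),(345,200)):
    z=d[uv[1],uv[0]]; 
    # world height by plane with given depth
    xy=cv2.undistortPoints(np.array([[uv]],float),P["mtx"],np.array([P["k1"],0,0,0]))[0,0]
    print(uv,(P["R"].T@(np.r_[xy,1]*z-P["t"])).round(4))
E
```

```text
plate [[ 0.65378648  0.1138418   0.012     ]
 [ 0.48725343  0.1372071   0.012     ]
 [ 0.4579818  -0.05862565  0.012     ]
 [ 0.62442625 -0.08450921  0.012     ]] [0.55586199 0.02697851 0.012     ]
0.16816418320841955 -7.986708706748264
0.16844499010336828 -8.839192986378436
0.20051221130655267 81.58012823513383
0.19800832157304873 81.49878851807333
blkL [0.6364 0.0714 0.072 ] w [np.float64(0.0198), np.float64(0.0479), np.float64(0.02), np.float64(0.046)] -4.257294458483054
blkR [ 0.6202 -0.0364  0.072 ] w [np.float64(0.018), np.float64(0.0494), np.float64(0.0187), np.float64(0.0488)] -9.266804852100796
slL [0.5439 0.085  0.055 ] w [np.float64(0.0499), np.float64(0.0402), np.float64(0.0507), np.float64(0.0394)] -8.722389729815093
slR [ 0.5151 -0.0218  0.055 ] w [np.float64(0.0515), np.float64(0.0399), np.float64(0.051), np.float64(0.0384)] -7.490450293158598
bin [ 0.4724 -0.3006  0.06  ] w [np.float64(0.129), np.float64(0.1275), np.float64(0.1273), np.float64(0.1287)] 9.564052536487116
(320, 210) [0.5446 0.0868 0.069 ]
(369, 223) [ 0.5148 -0.0198  0.07  ]
(222, 217) [0.5398 0.3108 0.0096]
(496, 243) [ 0.4752 -0.316   0.0033]
(323, 167) [0.64   0.0793 0.0709]
(375, 175) [ 0.62   -0.0344  0.0757]
(345, 200) [0.5762 0.0286 0.014 ]
```

Pictures: in the top view the left sleeve is at px (320,211) and the right one at (369,223). The tray (221,217) is on the left, the bin (496,243) on the right. The measured sizes fit: plate 168x200, sleeves about 50 long, block tops 0.072. First I'll roll the tool to line up with the lanes.

```bash
cat > g.py <<'E'
import sys
from h import *
from bench import read_state
from scipy.spatial.transform import Rotation as Ro
C=np.array([.5559,.0270]);A=np.radians(-8.4)
U=np.array([[np.cos(A),np.sin(A)],[-np.sin(A),np.cos(A)]])
def st():
    s=read_state();R=Ro.from_rotvec(s["ee_rot"]).as_matrix();return s,R
def gpos(): 
    s,_=st(); return U@(s["eef_pos"][:2]-C)
def to(x,y,z,yaw=None):
    s,R=st(); d=R.T@(np.array([x,y,z])-s["eef_pos"])
    yw=np.degrees(np.arctan2(R[1,0],R[0,0]))
    print("t",s["time_s"],"j",s["joints"].round(2),"yaw",yw.round(2),"tilt",R[2].round(3),"delta tool",d.round(4),"f",s["ft_force"].round(1),"gauge xy",gpos().round(4),"z",s["eef_pos"][2].round(4),"w",s["grip_width"])
    if yaw is not None: print("roll",np.radians((yw-yaw+180)%360-180).round(3))
def tog(gx,gy,z,yaw=-8.4):
    p=C+U.T@np.array([gx,gy]); to(p[0],p[1],z,yaw)
E
python3 -m creep '[{"roll":0.15},{"roll":0.15},{"roll":0.15},{"roll":0.05}]'
python3 -c "
from g import *
tog(-.020,.055,.14)"
```

```text
t 0.1 j [-1.37  0.34  1.52  0.    1.28 -0.15] yaw 20.1 tilt [ 0.    -0.001 -1.   ] delta tool [ 0.5399 -0.4167  0.0914] f [-0.4  0.3 -0.3] gauge xy [-0.2956 -0.5689] z 0.2307 w 0.998752035290327
roll 0.497invalid input at $[0]: expected keys jaw, x, y, z, roll
```

```bash

python3 -m creep '[{"jaw":0.085,"x":0,"y":0,"z":0,"roll":0.15},{"jaw":0.085,"x":0,"y":0,"z":0,"roll":0.15},{"jaw":0.085,"x":0,"y":0,"z":0,"roll":0.15},{"jaw":0.085,"x":0,"y":0,"z":0,"roll":0.05}]' 20
python3 -c "
from g import *
tog(-.020,.055,.14)"
```

```text
time_s: 0.5
eef_pos: [0.1801, -0.4916, 0.2289]
ee_rot: [-3.126, 0.251, 0.002]
ft_force: [0.4, -0.7, 0.4]
grip_width: 0.996
t 0.5 j [-1.37  0.34  1.53 -0.    1.28  0.37] yaw -9.19 tilt [-0.002 -0.005 -1.   ] delta tool [ 0.2676 -0.6262  0.0916] f [ 0.4 -0.7  0.4] gauge xy [-0.296 -0.568] z 0.2289 w 0.9958733788588866
roll -0.014
```

```bash

python3 -m creep '[{"jaw":0.085,"x":0.019,"y":-0.045,"z":0,"roll":0},{"jaw":0.085,"x":0.019,"y":-0.045,"z":0,"roll":0},{"jaw":0.085,"x":0.019,"y":-0.045,"z":0,"roll":0},{"jaw":0.085,"x":0.019,"y":-0.045,"z":0,"roll":0},{"jaw":0.085,"x":0.019,"y":-0.045,"z":0,"roll":0},{"jaw":0.085,"x":0.019,"y":-0.045,"z":0,"roll":0},{"jaw":0.085,"x":0.019,"y":-0.045,"z":0,"roll":0},{"jaw":0.085,"x":0.019,"y":-0.045,"z":0,"roll":0}]' 20
python3 -c "
from g import *
tog(-.020,.055,.14)"
```

```text
time_s: 1.3
eef_pos: [0.3904, -0.156, 0.2275]
ee_rot: [-3.122, 0.273, 0.006]
ft_force: [1.0, -0.4, -0.3]
grip_width: 0.995
t 1.3 j [-0.57  0.16  1.79  0.01  1.2   1.18] yaw -10.0 tilt [-0.004 -0.007 -1.   ] delta tool [ 0.1101 -0.2627  0.0889] f [ 1.  -0.4 -0.3] gauge xy [-0.137  -0.2052] z 0.2275 w 0.9953094158894203
roll -0.028
```

```bash

python3 -m creep '[{"jaw":0.085,"x":0.019,"y":-0.045,"z":0,"roll":0},{"jaw":0.085,"x":0.019,"y":-0.045,"z":0,"roll":0},{"jaw":0.085,"x":0.019,"y":-0.045,"z":0,"roll":0},{"jaw":0.085,"x":0.019,"y":-0.045,"z":0,"roll":0},{"jaw":0.085,"x":0.019,"y":-0.045,"z":0,"roll":0},{"jaw":0.085,"x":0.012,"y":-0.03,"z":0.02,"roll":-0.028},{"jaw":0.085,"x":0,"y":0,"z":0.03,"roll":0},{"jaw":0.085,"x":0,"y":0,"z":0,"roll":0}]' 20
python3 -c "
from g import *
tog(-.020,.055,.10)"
```

```text
time_s: 2.1
eef_pos: [0.5431, 0.0913, 0.1758]
ee_rot: [-3.126, 0.214, 0.006]
ft_force: [-0.3, 1.0, -0.3]
grip_width: 0.995
t 2.1 j [0.02 0.44 1.54 0.01 1.17 1.73] yaw -7.84 tilt [-0.004 -0.008 -1.   ] delta tool [0.0024 0.0073 0.0757] f [-0.3  1.  -0.3] gauge xy [-0.0221  0.0617] z 0.1758 w 0.9953964429249356
roll 0.01
```

```bash

python3 -m creep '[{"jaw":0.065,"x":0.002,"y":0.007,"z":0.03,"roll":0.01},{"jaw":0.065,"x":0,"y":0,"z":0.03,"roll":0},{"jaw":0.065,"x":0,"y":0,"z":0.01,"roll":0},{"jaw":0.065,"x":0,"y":0,"z":0,"roll":0},{"jaw":0.065,"x":0,"y":0,"z":0,"roll":0}]' 20
python3 - <<'E'
from g import *
from bench import *
tog(-.020,.055,.031)
for n in("top","scene"):
    p,d=camera(n); cv2.imwrite(f"pics/{n}1.png",p)
p=cv2.imread("pics/scene1.png"); c=p[170:300,230:400]; cv2.imwrite("pics/s_crop1.png",cv2.resize(c,None,fx=4.6,fy=4.6,interpolation=2))
E
```

```text
time_s: 2.6
eef_pos: [0.546, 0.083, 0.109]
ee_rot: [-3.124, 0.233, -0.001]
ft_force: [0.1, 0.2, 0.5]
grip_width: 0.761
t 2.6 j [0.01 0.51 1.62 0.01 1.01 1.72] yaw -8.55 tilt [ 0.    -0.009 -1.   ] delta tool [-0.002  -0.0004  0.078 ] f [0.1 0.2 0.5] gauge xy [-0.018  0.054] z 0.109 w 0.7607488357142508
roll -0.003
```

View pics/s_crop1.png

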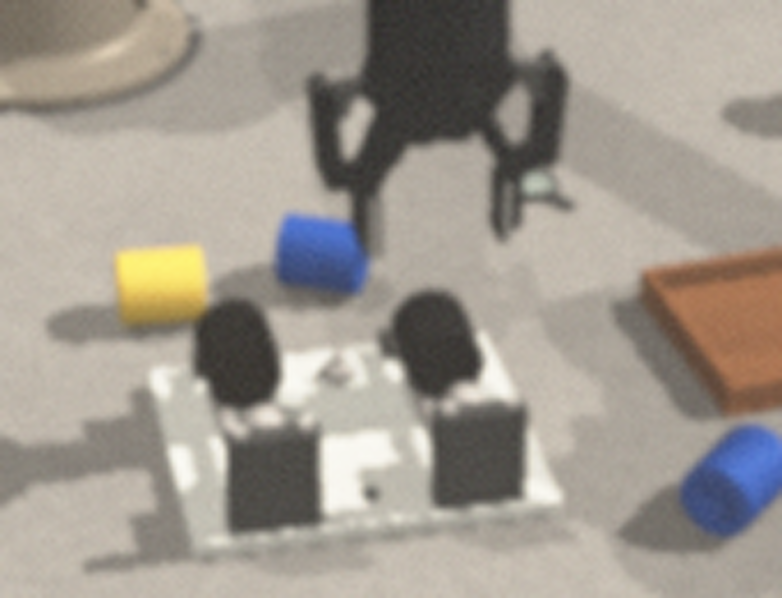

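The gripper sits over the left sleeve, fingers at crop (370,215) and (505,205). I'll go down and grip lightly.

```bash

python3 -m creep '[{"jaw":0.065,"x":-0.002,"y":0,"z":0.03,"roll":0},{"jaw":0.065,"x":0,"y":0,"z":0.03,"roll":0},{"jaw":0.065,"x":0,"y":0,"z":0.016,"roll":0},{"jaw":0.065,"x":0,"y":0,"z":0,"roll":0}]' 20
python3 -c "
from g import *
tog(-.020,.055,.031)"
```

```text
time_s: 3.1
eef_pos: [0.5494, 0.084, 0.0378]
ee_rot: [-3.123, 0.233, -0.024]
ft_force: [-0.5, 0.1, 0.2]
grip_width: 0.761
t 3.1 j [0.01 0.61 1.68 0.01 0.83 1.72] yaw -8.55 tilt [ 0.014 -0.011 -1.   ] delta tool [-0.0054  0.0005  0.0067] f [-0.5  0.1  0.2] gauge xy [-0.0147  0.0555] z 0.0378 w 0.7606425287021761
roll -0.003
```

```bash

python3 -m creep '[{"jaw":0.065,"x":-0.005,"y":0,"z":0.005,"roll":0},{"jaw":0.065,"x":0,"y":0,"z":0,"roll":0},{"jaw":0.04,"x":0,"y":0,"z":0,"roll":0},{"jaw":0.04,"x":0,"y":0,"z":0,"roll":0},{"jaw":0.04,"x":0,"y":0,"z":0,"roll":0},{"jaw":0.04,"x":0,"y":0,"z":0,"roll":0}]' 20
python3 -c "
from g import *
tog(-.020,.055,.031)"
```

```text
time_s: 3.7
eef_pos: [0.5473, 0.0849, 0.0379]
ee_rot: [-3.122, 0.233, -0.037]
ft_force: [-0.9, 0.2, -0.6]
grip_width: 0.509
t 3.7 j [0.01 0.61 1.69 0.01 0.82 1.72] yaw -8.53 tilt [ 0.023 -0.012 -1.   ] delta tool [-0.0032  0.0011  0.0068] f [-0.9  0.2 -0.6] gauge xy [-0.017  0.056] z 0.0379 w 0.5093169855630973
roll -0.002
```

```bash

python3 -m creep '[{"jaw":0.04,"x":0.006,"y":0,"z":0.0002,"roll":0},{"jaw":0.04,"x":0.006,"y":0,"z":0.0002,"roll":0},{"jaw":0.04,"x":0.006,"y":0,"z":0.0002,"roll":0}]' 20
python3 -c "
from g import *
tog(-.020,.055,.031)"
```

```text
time_s: 4.0
eef_pos: [0.5661, 0.0822, 0.0378]
ee_rot: [-3.122, 0.232, -0.037]
ft_force: [0.4, -0.2, -1.1]
grip_width: 0.514
t 4.0 j [0.01 0.63 1.64 0.01 0.85 1.72] yaw -8.52 tilt [ 0.023 -0.012 -1.   ] delta tool [-0.0221  0.0012  0.0063] f [ 0.4 -0.2 -1.1] gauge xy [0.002  0.0561] z 0.0378 w 0.5135421770054135
roll -0.002
```

```bash

for i in 1; do python3 -m creep '[{"jaw":0.04,"x":0.003,"y":0,"z":0.0001,"roll":0},{"jaw":0.04,"x":0.003,"y":0,"z":0.0001,"roll":0}]' 20; done
python3 -c "
from g import *
tog(-.020,.055,.031)"
python3 -m creep '[{"jaw":0.04,"x":0.0025,"y":0,"z":0.0001,"roll":0}]' 20
python3 -m creep '[{"jaw":0.04,"x":0.0025,"y":0,"z":0.0001,"roll":0}]' 20
python3 -m creep '[{"jaw":0.04,"x":0.0025,"y":0,"z":0.0001,"roll":0}]' 20
python3 -c "
from g import *
tog(-.020,.055,.031)"
```

```text
time_s: 4.2
eef_pos: [0.5734, 0.081, 0.0376]
ee_rot: [-3.122, 0.233, -0.037]
ft_force: [0.5, 0.5, -1.7]
grip_width: 0.514
t 4.2 j [0.   0.64 1.62 0.01 0.86 1.72] yaw -8.54 tilt [ 0.023 -0.012 -1.   ] delta tool [-0.0295  0.0011  0.0059] f [ 0.5  0.5 -1.7] gauge xy [0.0094 0.056 ] z 0.0376 w 0.514102583074808
roll -0.002
time_s: 4.3
eef_pos: [0.5762, 0.0805, 0.0374]
ee_rot: [-3.122, 0.233, -0.037]
ft_force: [-0.6, 0.4, 0.1]
grip_width: 0.509
time_s: 4.4
eef_pos: [0.5787, 0.0801, 0.0372]
ee_rot: [-3.122, 0.233, -0.037]
ft_force: [1.1, 0.4, -0.5]
grip_width: 0.509
time_s: 4.5
eef_pos: [0.5803, 0.0797, 0.0368]
ee_rot: [-3.122, 0.233, -0.032]
ft_force: [-6.1, -1.1, 1.3]
grip_width: 0.515
t 4.5 j [0.   0.65 1.6  0.01 0.87 1.71] yaw -8.55 tilt [ 0.02  -0.012 -1.   ] delta tool [-0.0365  0.0008  0.005 ] f [-6.1 -1.1  1.3] gauge xy [0.0164 0.0557] z 0.0368 w 0.5145809390418126
roll -0.003
```

```bash

python3 -m creep '[{"jaw":0.04,"x":0.0015,"y":0,"z":0,"roll":0}]' 20
python3 -m creep '[{"jaw":0.04,"x":0.0015,"y":0,"z":0,"roll":0}]' 20
python3 - <<'E'
from g import *
from bench import *
tog(-.020,.055,.031)
for n in("top","scene"):
    p,d=camera(n); cv2.imwrite(f"pics/{n}2.png",p)
p=cv2.imread("pics/scene2.png"); c=p[210:300,240:370]; cv2.imwrite("pics/s_crop2.png",cv2.resize(c,None,fx=6,fy=6,interpolation=2))
E
```

```text
time_s: 4.6
eef_pos: [0.5803, 0.0796, 0.0365]
ee_rot: [-3.123, 0.233, -0.026]
ft_force: [-6.7, 0.0, 5.4]
grip_width: 0.511
time_s: 4.7
eef_pos: [0.5802, 0.0796, 0.0365]
ee_rot: [-3.123, 0.233, -0.021]
ft_force: [-6.4, 0.1, 5.7]
grip_width: 0.516
t 4.7 j [0.   0.66 1.59 0.01 0.88 1.71] yaw -8.54 tilt [ 0.012 -0.011 -1.   ] delta tool [-0.0365  0.0007  0.0051] f [-6.4  0.1  5.7] gauge xy [0.0164 0.0556] z 0.0365 w 0.5158257438892763
roll -0.002
```

View pics/s_crop2.png

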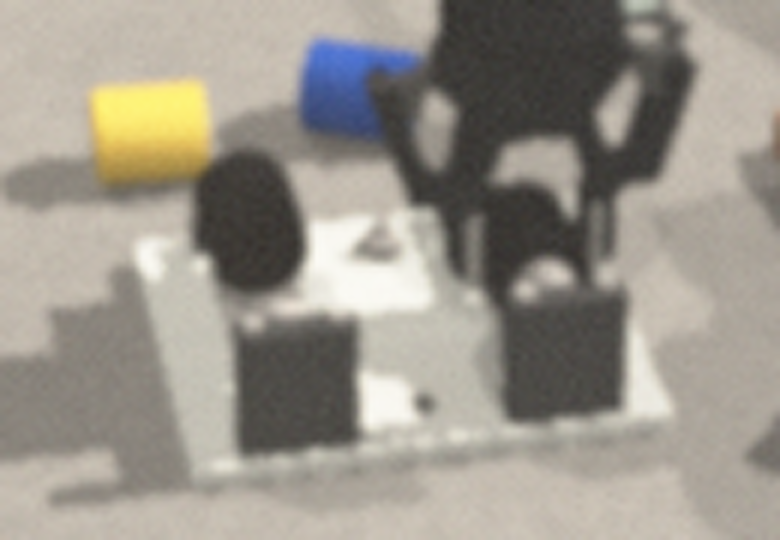

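The left sleeve stopped after 33 mm of travel at about 7 N, with its middle at gauge x of about 13 mm, where a jam is expected. Next I'll release it and try the right one.

```bash

python3 -m creep '[{"jaw":0.044,"x":-0.001,"y":0,"z":0,"roll":0},{"jaw":0.06,"x":0,"y":0,"z":0,"roll":0},{"jaw":0.065,"x":0,"y":0,"z":0,"roll":0},{"jaw":0.065,"x":0,"y":0,"z":-0.02,"roll":0},{"jaw":0.065,"x":0,"y":0,"z":-0.03,"roll":0},{"jaw":0.065,"x":0,"y":0,"z":-0.03,"roll":0},{"jaw":0.065,"x":0,"y":0,"z":0,"roll":0}]' 20
python3 -c "
from g import *
tog(-.033,-.0545,.1)"
```

```text
time_s: 5.5
eef_pos: [0.5792, 0.079, 0.1188]
ee_rot: [-3.123, 0.233, -0.023]
ft_force: [1.1, -0.5, 1.4]
grip_width: 0.76
t 5.5 j [-0.    0.55  1.52  0.01  1.06  1.71] yaw -8.53 tilt [ 0.014 -0.011 -1.   ] delta tool [-0.0485  0.1096  0.0169] f [ 1.1 -0.5  1.4] gauge xy [0.0155 0.0548] z 0.1188 w 0.7595991455931994
roll -0.002
```

```bash

python3 -m creep '[{"jaw":0.065,"x":-0.017,"y":0.036,"z":0,"roll":0},{"jaw":0.065,"x":-0.017,"y":0.037,"z":0,"roll":0},{"jaw":0.065,"x":-0.015,"y":0.030,"z":0,"roll":0},{"jaw":0.065,"x":0,"y":0,"z":0,"roll":0}]' 20
python3 - <<'E'
from g import *
from bench import *
tog(-.033,-.0545,.031)
p,d=camera("top"); cv2.imwrite("pics/top3.png",p)
c=p[140:290,270:430]; cv2.imwrite("pics/t_crop3.png",cv2.resize(c,None,fx=4,fy=4,interpolation=2))
E
```

```text
time_s: 5.9
eef_pos: [0.5148, -0.0175, 0.1162]
ee_rot: [-3.123, 0.228, -0.03]
ft_force: [0.3, -0.1, 0.0]
grip_width: 0.761
t 5.9 j [-0.19  0.44  1.73  0.02  0.96  1.52] yaw -8.34 tilt [ 0.018 -0.012 -1.   ] delta tool [-0.0004  0.0055  0.0852] f [ 0.3 -0.1  0. ] gauge xy [-0.0342 -0.05  ] z 0.1162 w 0.7614021661686653
roll 0.001
```

View pics/t_crop3.png

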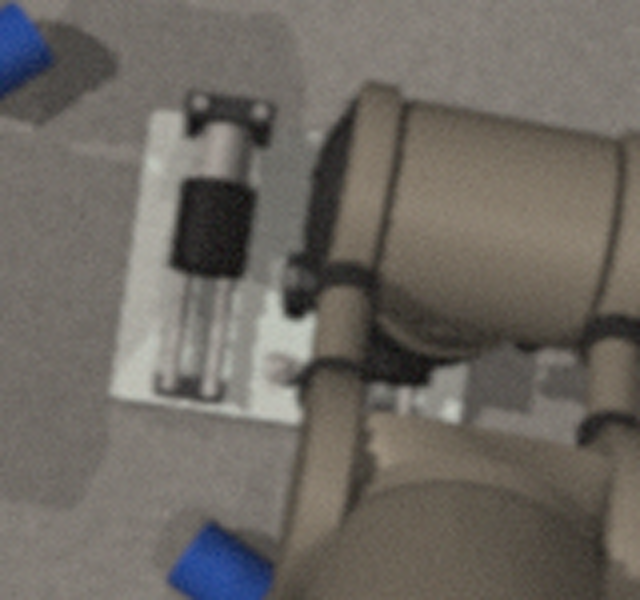

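The left sleeve is now at crop (213,227), on the pin's nose with about 30 mm of pin still showing. Next is the descent on the right sleeve.

```bash

python3 -m creep '[{"jaw":0.065,"x":0,"y":0.005,"z":0.03,"roll":0},{"jaw":0.065,"x":-0.001,"y":0,"z":0.03,"roll":0},{"jaw":0.065,"x":-0.001,"y":0,"z":0.016,"roll":0},{"jaw":0.065,"x":0,"y":0,"z":0,"roll":0}]' 20
python3 -c "
from g import *
tog(-.033,-.0545,.035)"
```

```text
time_s: 6.35
eef_pos: [0.5189, -0.0189, 0.0383]
ee_rot: [-3.122, 0.227, -0.042]
ft_force: [-0.1, -0.2, -0.3]
grip_width: 0.763
t 6.35 j [-0.19  0.56  1.79  0.02  0.76  1.51] yaw -8.33 tilt [ 0.026 -0.013 -1.   ] delta tool [-0.0032  0.0038  0.0032] f [-0.1 -0.2 -0.3] gauge xy [-0.0299 -0.0508] z 0.0383 w 0.7633438839992268
roll 0.001
```

```bash

python3 -m creep '[{"jaw":0.065,"x":-0.003,"y":0.004,"z":0.002,"roll":0},{"jaw":0.065,"x":0,"y":0,"z":0,"roll":0},{"jaw":0.065,"x":0,"y":0,"z":0,"roll":0}]' 20
python3 -c "
from g import *
tog(-.033,-.0545,.035)"
```

```text
time_s: 6.65
eef_pos: [0.5171, -0.0215, 0.0371]
ee_rot: [-3.122, 0.224, -0.045]
ft_force: [0.3, -0.3, 0.3]
grip_width: 0.76
t 6.65 j [-0.2   0.56  1.8   0.02  0.76  1.5 ] yaw -8.23 tilt [ 0.028 -0.013 -1.   ] delta tool [-0.0017  0.0008  0.0021] f [ 0.3 -0.3  0.3] gauge xy [-0.0313 -0.0537] z 0.0371 w 0.7604060885799665
roll 0.003
```

```bash

python3 -m creep '[{"jaw":0.04,"x":0,"y":0,"z":0,"roll":0},{"jaw":0.04,"x":0,"y":0,"z":0,"roll":0},{"jaw":0.04,"x":0,"y":0,"z":0,"roll":0},{"jaw":0.04,"x":0,"y":0,"z":0,"roll":0}]' 20
python3 -c "
from g import *
tog(-.033,-.0545,.035)"
python3 -m creep '[{"jaw":0.04,"x":0.006,"y":0,"z":0.0002,"roll":0},{"jaw":0.04,"x":0.006,"y":0,"z":0.0002,"roll":0},{"jaw":0.04,"x":0.006,"y":0,"z":0.0002,"roll":0},{"jaw":0.04,"x":0.006,"y":0,"z":0.0002,"roll":0},{"jaw":0.04,"x":0.006,"y":0,"z":0.0002,"roll":0}]' 20
python3 -c "
from g import *
tog(-.033,-.0545,.035)"
```

```text
time_s: 7.05
eef_pos: [0.5184, -0.0221, 0.0393]
ee_rot: [-3.123, 0.224, -0.052]
ft_force: [-0.5, -0.3, -0.3]
grip_width: 0.516
t 7.05 j [-0.2   0.55  1.8   0.02  0.76  1.5 ] yaw -8.22 tilt [ 0.032 -0.013 -0.999] delta tool [-0.0032  0.0005  0.0042] f [-0.5 -0.3 -0.3] gauge xy [-0.03  -0.054] z 0.0393 w 0.5162326710320924
roll 0.003
time_s: 7.55
eef_pos: [0.5503, -0.0264, 0.0392]
ee_rot: [-3.123, 0.224, -0.051]
ft_force: [-1.1, -0.5, -0.2]
grip_width: 0.513
t 7.55 j [-0.2   0.6   1.71  0.02  0.8   1.51] yaw -8.23 tilt [ 0.032 -0.013 -0.999] delta tool [-0.0354  0.0008  0.003 ] f [-1.1 -0.5 -0.2] gauge xy [ 0.0023 -0.0537] z 0.0392 w 0.5134087589605272
roll 0.003
```

```bash

python3 -m creep '[{"jaw":0.04,"x":0.003,"y":0,"z":0.0001,"roll":0},{"jaw":0.04,"x":0.003,"y":0,"z":0.0001,"roll":0}]' 20
for i in 1; do
python3 -m creep '[{"jaw":0.04,"x":0.0025,"y":0,"z":0.0001,"roll":0}]' 20
python3 -m creep '[{"jaw":0.04,"x":0.0025,"y":0,"z":0.0001,"roll":0}]' 20
python3 -m creep '[{"jaw":0.04,"x":0.0025,"y":0,"z":0.0001,"roll":0}]' 20
python3 -m creep '[{"jaw":0.04,"x":0.0025,"y":0,"z":0.0001,"roll":0}]' 20
done
python3 -c "
from g import *
tog(-.033,-.0545,.035)"
```

```text
time_s: 7.75
eef_pos: [0.5572, -0.0276, 0.039]
ee_rot: [-3.123, 0.224, -0.051]
ft_force: [-0.9, -2.0, 1.6]
grip_width: 0.512
time_s: 7.85
eef_pos: [0.5598, -0.028, 0.0389]
ee_rot: [-3.123, 0.224, -0.05]
ft_force: [-1.4, -1.4, 0.5]
grip_width: 0.514
time_s: 7.95
eef_pos: [0.5622, -0.0285, 0.0389]
ee_rot: [-3.123, 0.224, -0.049]
ft_force: [-1.7, -1.1, 1.1]
grip_width: 0.513
time_s: 8.05
eef_pos: [0.5648, -0.0289, 0.0389]
ee_rot: [-3.123, 0.224, -0.049]
ft_force: [-1.1, -1.4, -0.6]
grip_width: 0.513
time_s: 8.15
eef_pos: [0.5673, -0.0293, 0.0389]
ee_rot: [-3.123, 0.224, -0.049]
ft_force: [-1.3, -0.0, 0.5]
grip_width: 0.514
t 8.15 j [-0.19  0.62  1.66  0.02  0.83  1.51] yaw -8.23 tilt [ 0.031 -0.012 -0.999] delta tool [-0.0526  0.0003  0.0023] f [-1.3 -0.   0.5] gauge xy [ 0.0195 -0.054 ] z 0.0389 w 0.5144997078606952
roll 0.003
```

```bash

python3 -m creep '[{"jaw":0.04,"x":0.003,"y":0,"z":0.0001,"roll":0},{"jaw":0.04,"x":0.003,"y":0,"z":0.0001,"roll":0}]' 20
python3 -m creep '[{"jaw":0.04,"x":0.003,"y":0,"z":0.0001,"roll":0}]' 20
python3 -m creep '[{"jaw":0.04,"x":0.003,"y":0,"z":0.0001,"roll":0}]' 20
python3 -m creep '[{"jaw":0.04,"x":0.003,"y":0,"z":0.0001,"roll":0}]' 20
python3 -c "
from g import *
tog(-.033,-.0545,.035)"
```

```text
time_s: 8.35
eef_pos: [0.5736, -0.0303, 0.0389]
ee_rot: [-3.123, 0.224, -0.049]
ft_force: [-0.9, -1.0, -0.3]
grip_width: 0.513
time_s: 8.45
eef_pos: [0.5769, -0.0308, 0.039]
ee_rot: [-3.123, 0.224, -0.049]
ft_force: [-0.9, 0.4, 1.2]
grip_width: 0.511
time_s: 8.55
eef_pos: [0.5801, -0.0312, 0.039]
ee_rot: [-3.123, 0.224, -0.049]
ft_force: [-1.6, -1.1, 0.7]
grip_width: 0.514
time_s: 8.65
eef_pos: [0.5833, -0.0317, 0.039]
ee_rot: [-3.123, 0.224, -0.049]
ft_force: [-1.1, -1.7, 0.6]
grip_width: 0.514
t 8.65 j [-0.19  0.64  1.61  0.02  0.86  1.51] yaw -8.23 tilt [ 0.03  -0.012 -0.999] delta tool [-0.0688  0.0002  0.0019] f [-1.1 -1.7  0.6] gauge xy [ 0.0357 -0.0541] z 0.039 w 0.5142709156989989
roll 0.003
```

The right sleeve is sliding freely over its pin, 66 mm travelled so far. The shoulder should come at about 78 mm.

```bash

python3 -m creep '[{"jaw":0.04,"x":0.003,"y":0,"z":0.0001,"roll":0},{"jaw":0.04,"x":0.002,"y":0,"z":0.0001,"roll":0}]' 20
python3 -m creep '[{"jaw":0.04,"x":0.002,"y":0,"z":0.0001,"roll":0}]' 20
python3 -m creep '[{"jaw":0.04,"x":0.002,"y":0,"z":0.0001,"roll":0}]' 20
python3 -m creep '[{"jaw":0.04,"x":0.002,"y":0,"z":0.0001,"roll":0}]' 20
python3 -c "
from g import *
tog(-.033,-.0545,.035)"
```

```text
time_s: 8.85
eef_pos: [0.5888, -0.0326, 0.0389]
ee_rot: [-3.123, 0.224, -0.049]
ft_force: [-1.6, -1.0, 1.9]
grip_width: 0.513
time_s: 8.95
eef_pos: [0.5909, -0.033, 0.0389]
ee_rot: [-3.123, 0.224, -0.048]
ft_force: [-2.0, -1.6, 1.9]
grip_width: 0.512
time_s: 9.05
eef_pos: [0.5929, -0.0333, 0.0389]
ee_rot: [-3.123, 0.224, -0.048]
ft_force: [-1.2, -1.0, 1.5]
grip_width: 0.513
time_s: 9.15
eef_pos: [0.5946, -0.0336, 0.0387]
ee_rot: [-3.123, 0.224, -0.046]
ft_force: [-9.8, -1.3, 5.8]
grip_width: 0.516
t 9.15 j [-0.19  0.66  1.57  0.02  0.88  1.51] yaw -8.22 tilt [ 0.029 -0.012 -1.   ] delta tool [-0.0802 -0.      0.0014] f [-9.8 -1.3  5.8] gauge xy [ 0.0471 -0.0543] z 0.0387 w 0.5162045995225669
roll 0.003
```

```bash

python3 -m creep '[{"jaw":0.04,"x":0.0005,"y":0,"z":0,"roll":0},{"jaw":0.04,"x":0,"y":0,"z":0,"roll":0},{"jaw":0.04,"x":0,"y":0,"z":0,"roll":0}]' 20
python3 - <<'E'
from g import *
from bench import *
tog(-.033,-.0545,.031)
for n in("top","scene"):
    p,d=camera(n); cv2.imwrite(f"pics/{n}4.png",p)
p=cv2.imread("pics/top4.png")
c=p[140:290,270:430]; cv2.imwrite("pics/t_crop4.png",cv2.resize(c,None,fx=4,fy=4,interpolation=2))
p=cv2.imread("pics/scene4.png"); c=p[210:300,240:370]; cv2.imwrite("pics/s_crop4.png",cv2.resize(c,None,fx=6,fy=6,interpolation=2))
E
```

```text
time_s: 9.45
eef_pos: [0.5945, -0.0336, 0.0388]
ee_rot: [-3.123, 0.224, -0.043]
ft_force: [-2.3, -1.2, 1.8]
grip_width: 0.516
t 9.45 j [-0.19  0.66  1.57  0.02  0.88  1.51] yaw -8.23 tilt [ 0.027 -0.012 -1.   ] delta tool [-0.0802  0.      0.0057] f [-2.3 -1.2  1.8] gauge xy [ 0.0471 -0.0543] z 0.0388 w 0.5155297272439195
roll 0.003
```

View pics/t_crop4.png

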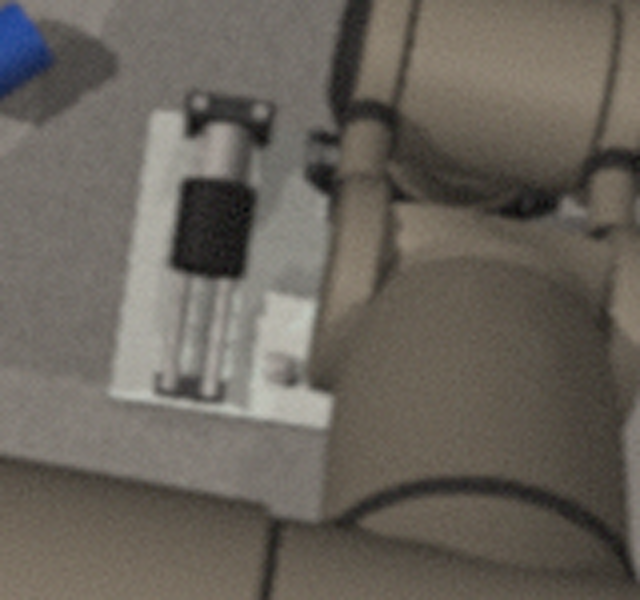

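View pics/s_crop4.png

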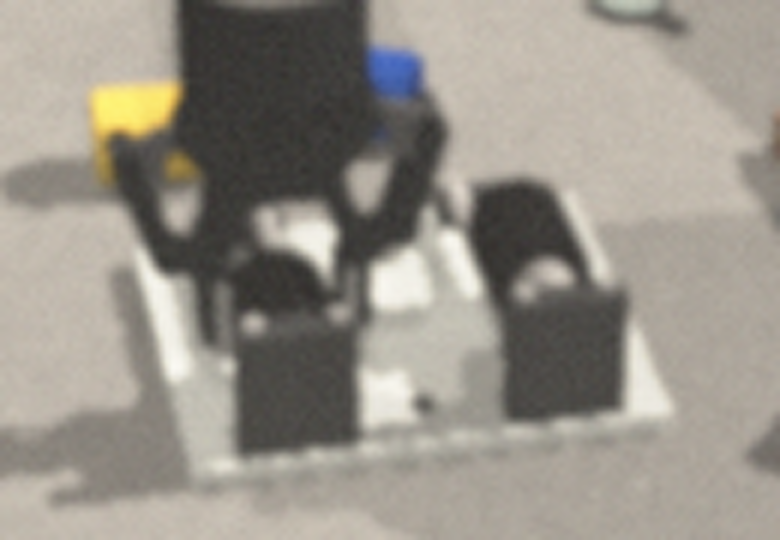

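```bash

python3 - <<'E'
from g import *
for L,off,s in (([(186,180),(258,188),(243,277),(170,268)],(270,140),4),([(455,168),(516,176),(504,252),(444,243)],(180,150),3.4)):
    q=ray("top",(np.array(L,float)+.5)/s-.5+np.array(off),.055)
    print(U@(q.mean(0)[:2]-C))
p=cv2.imread("pics/top4.png");h=cv2.cvtColor(p,cv2.COLOR_BGR2HSV)[150:265,285:345,2]
for f in ("top0","top4"):
    h=cv2.cvtColor(cv2.imread(f"pics/{f}.png"),cv2.COLOR_BGR2HSV)[178:230,308:336,2]
    for a in big(h<45,(308,178)): print(f,a, U@(ray("top",a[2][0],.06)[0,:2]-C))
E
```

```text
[0.0129848  0.05477141]
[-0.02034279  0.05564832]
top0 (np.int32(309), array([321.53723, 211.60518], dtype=float32), ((320.78900146484375, 211.12136840820312), (16.954378128051758, 22.960636138916016), 8.746161460876465)) [-0.02069904  0.05557544]
top4 (np.int32(344), array([323.3256 , 196.76454], dtype=float32), ((323.0599670410156, 196.57998657226562), (16.970563888549805, 22.910259246826172), 8.13010311126709)) [0.0122044  0.05503513]
```

The left sleeve is still on the nose, at crop (213,227) and gauge x of 12–13 mm. The right one is against its shoulder: 77 mm travelled, 10 N contact. Both have been tried, so I'll draw the fitting sleeve back off its pin.

```bash

python3 -m creep '[{"jaw":0.04,"x":0,"y":0,"z":0,"roll":0},{"jaw":0.04,"x":-0.006,"y":0,"z":-0.0002,"roll":0},{"jaw":0.04,"x":-0.01,"y":0,"z":-0.0003,"roll":0},{"jaw":0.04,"x":-0.01,"y":0,"z":-0.0003,"roll":0}]' 40
python3 -m creep '[{"jaw":0.04,"x":-0.01,"y":0,"z":-0.0003,"roll":0},{"jaw":0.04,"x":-0.01,"y":0,"z":-0.0003,"roll":0},{"jaw":0.04,"x":-0.01,"y":0,"z":-0.0003,"roll":0},{"jaw":0.04,"x":0,"y":0,"z":-0.0003,"roll":0}]' 40
python3 -c "
from g import *
tog(-.013,-.0545,.13)"
```

```text
time_s: 9.95
eef_pos: [0.5697, -0.0298, 0.039]
ee_rot: [-3.123, 0.225, -0.052]
ft_force: [0.8, -1.1, 0.6]
grip_width: 0.502
time_s: 10.35
eef_pos: [0.5366, -0.0245, 0.0393]
ee_rot: [-3.123, 0.224, -0.055]
ft_force: [-0.2, -0.5, -0.8]
grip_width: 0.505
t 10.35 j [-0.2   0.58  1.75  0.02  0.78  1.5 ] yaw -8.21 tilt [ 0.034 -0.013 -0.999] delta tool [ 0.0017 -0.0004 -0.0907] f [-0.2 -0.5 -0.8] gauge xy [-0.0116 -0.0538] z 0.0393 w 0.5049557028801489
roll 0.003
```

```bash

python3 -m creep '[{"jaw":0.04,"x":0,"y":0,"z":-0.015,"roll":0},{"jaw":0.04,"x":0,"y":0,"z":-0.03,"roll":0},{"jaw":0.04,"x":0,"y":0,"z":-0.03,"roll":0},{"jaw":0.04,"x":0,"y":0,"z":-0.03,"roll":0},{"jaw":0.04,"x":0,"y":0,"z":0,"roll":0}]' 40
python3 -c "
from g import *
to(.5386,.3104,.14)"
```

```text
time_s: 10.85
eef_pos: [0.5317, -0.0241, 0.1465]
ee_rot: [-3.121, 0.224, -0.051]
ft_force: [0.2, 0.5, -0.9]
grip_width: 0.504
t 10.85 j [-0.2   0.42  1.66  0.02  1.03  1.51] yaw -8.21 tilt [ 0.031 -0.014 -0.999] delta tool [-0.0412 -0.3319  0.0099] f [ 0.2  0.5 -0.9] gauge xy [-0.0164 -0.0541] z 0.1465 w 0.504105503252516
```

```bash

python3 -m creep '[{"jaw":0.04,"x":-0.005,"y":-0.042,"z":0,"roll":0},{"jaw":0.04,"x":-0.005,"y":-0.042,"z":0,"roll":0},{"jaw":0.04,"x":-0.005,"y":-0.042,"z":0,"roll":0},{"jaw":0.04,"x":-0.005,"y":-0.042,"z":0,"roll":0},{"jaw":0.04,"x":-0.005,"y":-0.042,"z":0,"roll":0},{"jaw":0.04,"x":-0.005,"y":-0.042,"z":0,"roll":0},{"jaw":0.04,"x":-0.005,"y":-0.042,"z":0,"roll":0},{"jaw":0.04,"x":0,"y":0,"z":0,"roll":0}]' 40
python3 - <<'E'
from g import *
from bench import *
to(.5386,.3104,.025)
p,d=camera("scene"); cv2.imwrite("pics/scene5.png",p)
E
```

```text
time_s: 11.65
eef_pos: [0.5383, 0.2823, 0.1429]
ee_rot: [-3.12, 0.232, -0.045]
ft_force: [0.2, -0.9, -0.8]
grip_width: 0.506
t 11.65 j [ 0.36  0.55  1.44 -0.    1.12  2.08] yaw -8.53 tilt [ 0.028 -0.014 -1.   ] delta tool [-0.0071 -0.0262  0.1182] f [ 0.2 -0.9 -0.8] gauge xy [-0.0547  0.25  ] z 0.1429 w 0.5059347088385874
```

View pics/scene5.png

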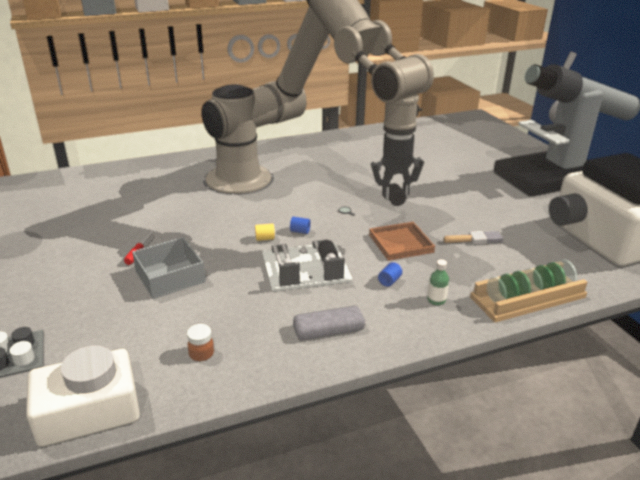

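The sleeve is in the gripper at px (397,193), approaching the tray (402,240). I'll lower it in.

```bash

python3 -m creep '[{"jaw":0.04,"x":-0.004,"y":-0.014,"z":0.02,"roll":0},{"jaw":0.04,"x":-0.003,"y":-0.012,"z":0.03,"roll":0},{"jaw":0.04,"x":-0.002,"y":0,"z":0.03,"roll":0},{"jaw":0.04,"x":-0.001,"y":0,"z":0.02,"roll":0},{"jaw":0.04,"x":0,"y":0,"z":0,"roll":0}]' 40
python3 -c "
from g import *
to(.5386,.3104,.019)"
```

```text
time_s: 12.2
eef_pos: [0.5342, 0.3039, 0.0364]
ee_rot: [-3.125, 0.238, -0.039]
ft_force: [-0.4, -0.3, -0.4]
grip_width: 0.505
t 12.2 j [ 0.39  0.69  1.51 -0.01  0.91  2.12] yaw -8.7 tilt [ 0.024 -0.009 -1.   ] delta tool [ 0.0029 -0.007   0.0176] f [-0.4 -0.3 -0.4] gauge xy [-0.0619  0.2707] z 0.0364 w 0.5049207383422173
```

```bash

python3 -m creep '[{"jaw":0.04,"x":0.003,"y":-0.007,"z":0.007,"roll":0},{"jaw":0.04,"x":0,"y":0,"z":0.005,"roll":0},{"jaw":0.04,"x":0,"y":0,"z":0.003,"roll":0},{"jaw":0.04,"x":0,"y":0,"z":0,"roll":0}]' 40
python3 -c "
from g import *
to(.5386,.3104,.018)"
```

```text
time_s: 12.6
eef_pos: [0.541, 0.3092, 0.0227]
ee_rot: [-3.123, 0.242, -0.043]
ft_force: [0.6, 0.2, -1.1]
grip_width: 0.503
t 12.6 j [ 0.4   0.72  1.5  -0.01  0.89  2.13] yaw -8.85 tilt [ 0.027 -0.011 -1.   ] delta tool [-0.0027 -0.0008  0.0046] f [ 0.6  0.2 -1.1] gauge xy [-0.056  0.277] z 0.0227 w 0.5032671659528897
```

```bash

python3 -m creep '[{"jaw":0.04,"x":0,"y":0,"z":0.002,"roll":0},{"jaw":0.04,"x":0,"y":0,"z":0.002,"roll":0},{"jaw":0.04,"x":0,"y":0,"z":0.001,"roll":0},{"jaw":0.04,"x":0,"y":0,"z":0.0,"roll":0}]' 40
python3 -c "
from g import *
to(.5386,.3104,.018)"
```

```text
time_s: 13.0
eef_pos: [0.5421, 0.3095, 0.0191]
ee_rot: [-3.122, 0.241, -0.047]
ft_force: [0.4, 0.5, -0.7]
grip_width: 0.504
t 13.0 j [ 0.4   0.73  1.5  -0.01  0.88  2.13] yaw -8.85 tilt [ 0.029 -0.012 -0.999] delta tool [-0.0036 -0.0003  0.001 ] f [ 0.4  0.5 -0.7] gauge xy [-0.0549  0.2775] z 0.0191 w 0.5042324951067226
```

```bash

python3 -m creep '[{"jaw":0.045,"x":0,"y":0,"z":0,"roll":0},{"jaw":0.05,"x":0,"y":0,"z":0,"roll":0},{"jaw":0.06,"x":0,"y":0,"z":0,"roll":0},{"jaw":0.065,"x":0,"y":0,"z":0,"roll":0},{"jaw":0.065,"x":0,"y":0,"z":-0.015,"roll":0},{"jaw":0.065,"x":0,"y":0,"z":-0.04,"roll":0},{"jaw":0.065,"x":0,"y":0,"z":-0.04,"roll":0},{"jaw":0.065,"x":0,"y":0,"z":-0.03,"roll":0}]' 20
python3 - <<'E'
from g import *
tog(.014,.0555,.13)
E
```

```text
time_s: 13.8
eef_pos: [0.5359, 0.3076, 0.1465]
ee_rot: [-3.126, 0.242, -0.036]
ft_force: [0.3, 0.4, 0.4]
grip_width: 0.759
t 13.8 j [ 0.4   0.57  1.39 -0.01  1.15  2.13] yaw -8.84 tilt [ 0.022 -0.008 -1.   ] delta tool [0.0761 0.2187 0.0164] f [0.3 0.4 0.4] gauge xy [-0.0608  0.2747] z 0.1465 w 0.7585664048992183
roll -0.008
```

```bash

python3 -m creep '[{"jaw":0.065,"x":0.014,"y":0.038,"z":0,"roll":0},{"jaw":0.065,"x":0.014,"y":0.041,"z":0,"roll":0},{"jaw":0.065,"x":0.014,"y":0.041,"z":0,"roll":0},{"jaw":0.065,"x":0.014,"y":0.041,"z":0,"roll":0},{"jaw":0.065,"x":0.014,"y":0.041,"z":0,"roll":0},{"jaw":0.065,"x":0,"y":0,"z":0,"roll":0}]' 20
python3 - <<'E'
from g import *
from bench import *
tog(.014,.0555,.115)
p,d=camera("top"); cv2.imwrite("pics/top6.png",p)
c=p[150:270,180:330]; cv2.imwrite("pics/t_crop6.png",cv2.resize(c,None,fx=4,fy=4,interpolation=2))
E
```

```text
time_s: 14.4
eef_pos: [0.5794, 0.0933, 0.1618]
ee_rot: [-3.119, 0.232, -0.07]
ft_force: [-0.5, 0.4, -0.5]
grip_width: 0.763
t 14.4 j [0.02 0.49 1.49 0.01 1.11 1.74] yaw -8.53 tilt [ 0.044 -0.017 -0.999] delta tool [-0.0016  0.0143  0.0466] f [-0.5  0.4 -0.5] gauge xy [0.0136 0.069 ] z 0.1618 w 0.7626952511374607
roll -0.002
```

View pics/t_crop6.png

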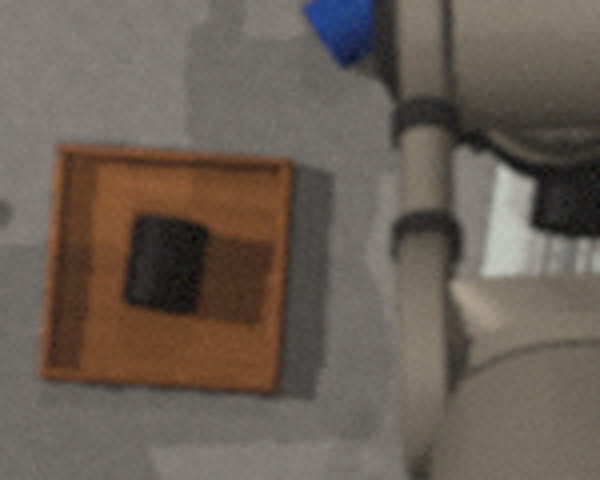

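The fitting sleeve lies in the middle of the tray, crop (165,263). Now the jammed one.

```bash

python3 -m creep '[{"jaw":0.065,"x":-0.001,"y":0.014,"z":0.02,"roll":0},{"jaw":0.065,"x":0,"y":0,"z":0.02,"roll":0},{"jaw":0.065,"x":0,"y":0,"z":0,"roll":0},{"jaw":0.065,"x":0,"y":0,"z":0,"roll":0}]' 20
python3 - <<'E'
from g import *
tog(.014,.0555,.038)
E
```

```text
time_s: 14.85
eef_pos: [0.5786, 0.0852, 0.1252]
ee_rot: [-3.116, 0.228, -0.078]
ft_force: [0.4, -0.0, 0.2]
grip_width: 0.761
t 14.85 j [0.01 0.52 1.55 0.01 1.02 1.72] yaw -8.39 tilt [ 0.049 -0.02  -0.999] delta tool [-0.0042  0.0072  0.0869] f [ 0.4 -0.   0.2] gauge xy [0.0139 0.0609] z 0.1252 w 0.760551252705945
roll 0.0
```

```bash

python3 -m creep '[{"jaw":0.065,"x":-0.001,"y":0.008,"z":0.02,"roll":0},{"jaw":0.065,"x":-0.002,"y":0,"z":0.02,"roll":0},{"jaw":0.065,"x":0,"y":0,"z":0,"roll":0},{"jaw":0.065,"x":0,"y":0,"z":0,"roll":0}]' 20
python3 - <<'E'
from g import *
tog(.014,.0555,.038)
E
```

```text
time_s: 15.25
eef_pos: [0.579, 0.0819, 0.0899]
ee_rot: [-3.115, 0.22, -0.091]
ft_force: [-0.1, -0.2, -0.4]
grip_width: 0.764
t 15.25 j [0.   0.56 1.59 0.02 0.93 1.7 ] yaw -8.12 tilt [ 0.057 -0.022 -0.998] delta tool [-0.0038  0.0034  0.0517] f [-0.1 -0.2 -0.4] gauge xy [0.0148 0.0577] z 0.0899 w 0.7639006144165864
roll 0.005
```

```bash

python3 -m creep '[{"jaw":0.065,"x":-0.001,"y":0.003,"z":0.02,"roll":0},{"jaw":0.065,"x":-0.003,"y":0.001,"z":0.02,"roll":0.005},{"jaw":0.065,"x":-0.001,"y":0.001,"z":0.006,"roll":0},{"jaw":0.065,"x":0,"y":0,"z":0,"roll":0}]' 20
python3 - <<'E'
from g import *
tog(.014,.0555,.037)
E
```

```text
time_s: 15.65
eef_pos: [0.5802, 0.0801, 0.0493]
ee_rot: [-3.113, 0.224, -0.107]
ft_force: [0.2, 0.2, 0.4]
grip_width: 0.764
t 15.65 j [-0.    0.61  1.63  0.02  0.82  1.7 ] yaw -8.27 tilt [ 0.067 -0.024 -0.997] delta tool [-0.0031  0.0009  0.0121] f [0.2 0.2 0.4] gauge xy [0.0163 0.0561] z 0.0493 w 0.7636344385777665
roll 0.002
```

```bash

python3 -m creep '[{"jaw":0.065,"x":-0.002,"y":0.001,"z":0.01,"roll":0},{"jaw":0.065,"x":-0.001,"y":0,"z":0.004,"roll":0},{"jaw":0.065,"x":0,"y":0,"z":0,"roll":0},{"jaw":0.04,"x":0,"y":0,"z":0,"roll":0},{"jaw":0.04,"x":0,"y":0,"z":0,"roll":0},{"jaw":0.04,"x":0,"y":0,"z":0,"roll":0},{"jaw":0.04,"x":0,"y":0,"z":0,"roll":0}]' 40
python3 - <<'E'
from g import *
tog(-.03,.0555,.037)
E
```

```text
time_s: 16.35
eef_pos: [0.5804, 0.0796, 0.0383]
ee_rot: [-3.112, 0.223, -0.116]
ft_force: [-1.0, 0.2, -0.6]
grip_width: 0.502
t 16.35 j [-0.    0.63  1.65  0.02  0.79  1.7 ] yaw -8.24 tilt [ 0.073 -0.024 -0.997] delta tool [-0.0465 -0.0001 -0.0021] f [-1.   0.2 -0.6] gauge xy [0.0165 0.0556] z 0.0383 w 0.5022955915758086
roll 0.003
```

```bash

python3 -m creep '[{"jaw":0.04,"x":-0.004,"y":0,"z":-0.0003,"roll":0},{"jaw":0.04,"x":-0.008,"y":0,"z":-0.0006,"roll":0},{"jaw":0.04,"x":-0.01,"y":0,"z":-0.0007,"roll":0},{"jaw":0.04,"x":-0.01,"y":0,"z":-0.0007,"roll":0},{"jaw":0.04,"x":0,"y":0,"z":0,"roll":0}]' 40
python3 - <<'E'
from g import *
tog(-.03,.0555,.037)
E
```

```text
time_s: 16.85
eef_pos: [0.5452, 0.0849, 0.0381]
ee_rot: [-3.112, 0.223, -0.115]
ft_force: [0.2, -0.1, -0.2]
grip_width: 0.503
t 16.85 j [0.01 0.58 1.75 0.02 0.74 1.71] yaw -8.24 tilt [ 0.072 -0.025 -0.997] delta tool [-0.011   0.0002  0.0003] f [ 0.2 -0.1 -0.2] gauge xy [-0.019   0.0558] z 0.0381 w 0.5031330828500044
roll 0.003
```

```bash

python3 -m creep '[{"jaw":0.04,"x":0.001,"y":0,"z":-0.015,"roll":0},{"jaw":0.04,"x":0.002,"y":0,"z":-0.03,"roll":0},{"jaw":0.04,"x":0.002,"y":0,"z":-0.03,"roll":0},{"jaw":0.04,"x":0.002,"y":0,"z":-0.03,"roll":0},{"jaw":0.04,"x":0,"y":0,"z":0,"roll":0}]' 40
python3 - <<'E'
from g import *
to(.4724,-.3006,.15)
from bench import *
p,d=camera("scene"); cv2.imwrite("pics/scene7.png",p)
E
```

```text
time_s: 17.35
eef_pos: [0.5423, 0.0826, 0.1461]
ee_rot: [-3.113, 0.222, -0.11]
ft_force: [0.9, 0.1, -0.6]
grip_width: 0.503
t 17.35 j [0.   0.43 1.65 0.02 0.99 1.71] yaw -8.19 tilt [ 0.069 -0.024 -0.997] delta tool [-0.0143  0.3891 -0.0142] f [ 0.9  0.1 -0.6] gauge xy [-0.0216  0.053 ] z 0.1461 w 0.5029809477512226
```

View pics/scene7.png

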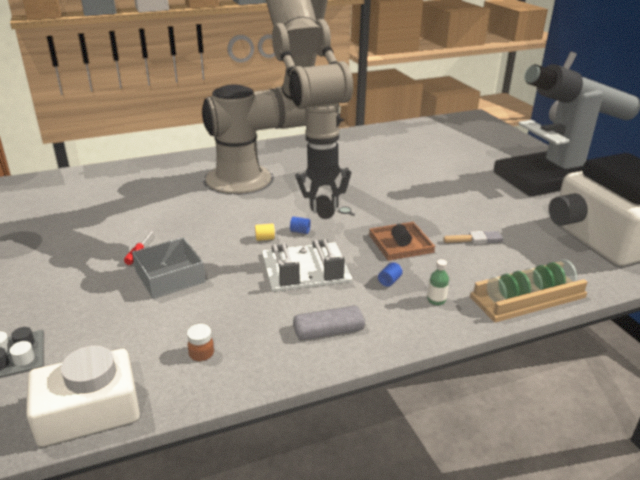

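The jammed sleeve is held at px (325,205), and the fitting one is in the tray at (402,236). Next is the move to the bin.

```bash

python3 -m creep '[{"jaw":0.04,"x":-0.002,"y":0.043,"z":-0.002,"roll":0},{"jaw":0.04,"x":-0.002,"y":0.043,"z":-0.002,"roll":0},{"jaw":0.04,"x":-0.002,"y":0.043,"z":-0.002,"roll":0},{"jaw":0.04,"x":-0.002,"y":0.043,"z":-0.002,"roll":0},{"jaw":0.04,"x":-0.002,"y":0.043,"z":-0.002,"roll":0},{"jaw":0.04,"x":-0.002,"y":0.043,"z":-0.002,"roll":0},{"jaw":0.04,"x":-0.002,"y":0.043,"z":-0.002,"roll":0},{"jaw":0.04,"x":-0.002,"y":0.043,"z":-0.002,"roll":0}]' 40
python3 - <<'E'
from g import *
to(.4724,-.3006,.15)
E
```

```text
time_s: 18.2
eef_pos: [0.4696, -0.2598, 0.14]
ee_rot: [-3.108, 0.205, -0.082]
ft_force: [0.4, 0.9, -0.3]
grip_width: 0.507
t 18.2 j [-0.68  0.44  1.65  0.06  1.02  0.99] yaw -7.58 tilt [ 0.051 -0.029 -0.998] delta tool [ 0.0086  0.0397 -0.0107] f [ 0.4  0.9 -0.3] gauge xy [-0.0435 -0.2964] z 0.14 w 0.5070406305622179
```

```bash

python3 -m creep '[{"jaw":0.04,"x":0.004,"y":0.02,"z":-0.005,"roll":0},{"jaw":0.04,"x":0.004,"y":0.018,"z":-0.003,"roll":0},{"jaw":0.04,"x":0,"y":0,"z":0,"roll":-0.15},{"jaw":0.04,"x":0,"y":0,"z":0,"roll":-0.15},{"jaw":0.04,"x":0,"y":0,"z":0,"roll":0}]' 40
python3 - <<'E'
from g import *
to(.4724,-.3006,.10,9.5)
from bench import *
p,d=camera("scene"); cv2.imwrite("pics/scene8.png",p[150:310,60:300].repeat(3,0).repeat(3,1))
E
```

```text
time_s: 18.7
eef_pos: [0.4664, -0.3051, 0.1388]
ee_rot: [-3.105, -0.262, -0.072]
ft_force: [-0.5, 0.5, -1.5]
grip_width: 0.505
t 18.7 j [-0.75  0.48  1.58  0.06  1.07  0.63] yaw 9.6 tilt [ 0.048 -0.021 -0.999] delta tool [ 0.0048 -0.0026  0.0391] f [-0.5  0.5 -1.5] gauge xy [-0.04   -0.3416] z 0.1388 w 0.5054160729789234
roll 0.002
```

View pics/scene8.png

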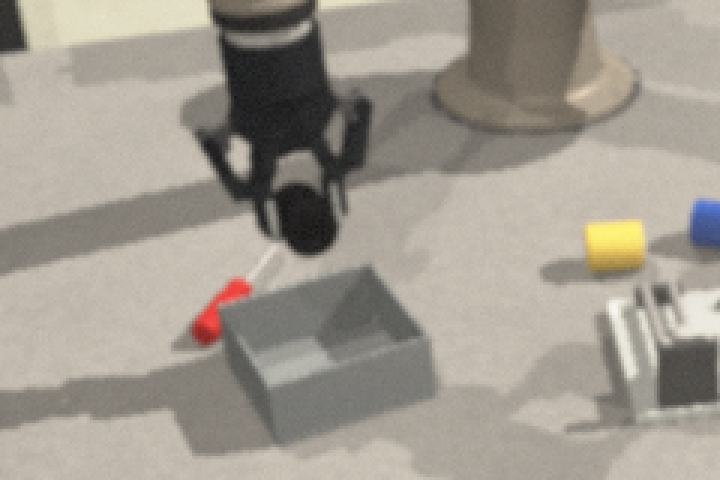

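The sleeve is above the bin. I'll descend in stages.

```bash

python3 -m creep '[{"jaw":0.04,"x":0.004,"y":-0.002,"z":0.02,"roll":0},{"jaw":0.04,"x":0.001,"y":0,"z":0.02,"roll":0},{"jaw":0.04,"x":0,"y":0,"z":0,"roll":0}]' 40
python3 - <<'E'
from g import *
to(.4724,-.3006,.018,9.5)
E
```

```text
time_s: 19.05
eef_pos: [0.4722, -0.2996, 0.0964]
ee_rot: [-3.104, -0.237, -0.069]
ft_force: [0.3, -0.6, -1.0]
grip_width: 0.503
t 19.05 j [-0.73  0.53  1.62  0.06  0.97  0.65] yaw 8.69 tilt [ 0.046 -0.024 -0.999] delta tool [-0.0036  0.0029  0.0783] f [ 0.3 -0.6 -1. ] gauge xy [-0.035  -0.3353] z 0.0964 w 0.5030674632260148
roll -0.014
```

```bash

python3 -m creep '[{"jaw":0.04,"x":-0.001,"y":0.001,"z":0.02,"roll":0},{"jaw":0.04,"x":-0.002,"y":0.001,"z":0.02,"roll":0},{"jaw":0.04,"x":-0.001,"y":0.001,"z":0.015,"roll":0},{"jaw":0.04,"x":0,"y":0,"z":0.006,"roll":0},{"jaw":0.04,"x":0,"y":0,"z":0,"roll":0}]' 40
python3 - <<'E'
from g import *
to(.4724,-.3006,.018,9.5)
E
```

```text
time_s: 19.55
eef_pos: [0.4722, -0.3008, 0.0354]
ee_rot: [-3.106, -0.22, -0.07]
ft_force: [-0.8, -0.0, -0.7]
grip_width: 0.502
t 19.55 j [-0.73  0.62  1.67  0.07  0.84  0.65] yaw 8.06 tilt [ 0.047 -0.024 -0.999] delta tool [-0.0006  0.0002  0.0174] f [-0.8 -0.  -0.7] gauge xy [-0.0349 -0.3365] z 0.0354 w 0.5015410082721825
roll -0.025
```

```bash

python3 -m creep '[{"jaw":0.04,"x":-0.001,"y":0,"z":0.009,"roll":0},{"jaw":0.04,"x":0,"y":0,"z":0.006,"roll":0},{"jaw":0.04,"x":0,"y":0,"z":0.003,"roll":0},{"jaw":0.04,"x":0,"y":0,"z":0,"roll":0}]' 40
python3 - <<'E'
from g import *
to(.4724,-.3006,.018,9.5)
E
```

```text
time_s: 19.95
eef_pos: [0.4731, -0.3012, 0.0183]
ee_rot: [-3.109, -0.218, -0.074]
ft_force: [0.1, 0.5, 0.2]
grip_width: 0.505
t 19.95 j [-0.73  0.65  1.68  0.07  0.8   0.65] yaw 7.98 tilt [ 0.049 -0.021 -0.999] delta tool [-0.0007 -0.0006  0.0003] f [0.1 0.5 0.2] gauge xy [-0.0339 -0.3367] z 0.0183 w 0.5048615400934431
roll -0.027
```

```bash

python3 -m creep '[{"jaw":0.045,"x":0,"y":0,"z":0,"roll":0},{"jaw":0.05,"x":0,"y":0,"z":0,"roll":0},{"jaw":0.06,"x":0,"y":0,"z":0,"roll":0},{"jaw":0.065,"x":0,"y":0,"z":0,"roll":0},{"jaw":0.065,"x":0,"y":0,"z":-0.015,"roll":0},{"jaw":0.065,"x":0.001,"y":0,"z":-0.04,"roll":0},{"jaw":0.065,"x":0.001,"y":0,"z":-0.04,"roll":0},{"jaw":0.065,"x":0.001,"y":0,"z":-0.04,"roll":0}]' 20
python3 -m creep '[{"jaw":0.065,"x":0,"y":0.03,"z":-0.03,"roll":0},{"jaw":0.065,"x":-0.005,"y":0.04,"z":-0.02,"roll":0},{"jaw":0.065,"x":-0.01,"y":0.045,"z":0,"roll":0},{"jaw":0.065,"x":-0.01,"y":0.045,"z":0,"roll":0},{"jaw":0.065,"x":-0.01,"y":0.045,"z":0,"roll":0},{"jaw":0.065,"x":0,"y":0,"z":0,"roll":0},{"jaw":0.065,"x":0,"y":0,"z":0,"roll":0}]' 20
python3 - <<'E'
from g import *
from bench import *
for n in("top","scene"):
    p,d=camera(n); cv2.imwrite(f"pics/{n}9.png",p); np.save(f"pics/{n}9d.npy",d)
E
```

```text
time_s: 20.75
eef_pos: [0.4675, -0.3025, 0.1527]
ee_rot: [-3.101, -0.216, -0.061]
ft_force: [0.4, -0.8, -0.3]
grip_width: 0.761
time_s: 21.45
eef_pos: [0.461, -0.5206, 0.2073]
ee_rot: [-3.112, -0.222, -0.077]
ft_force: [-0.3, 0.1, 0.4]
grip_width: 0.76
```

View pics/top9.png

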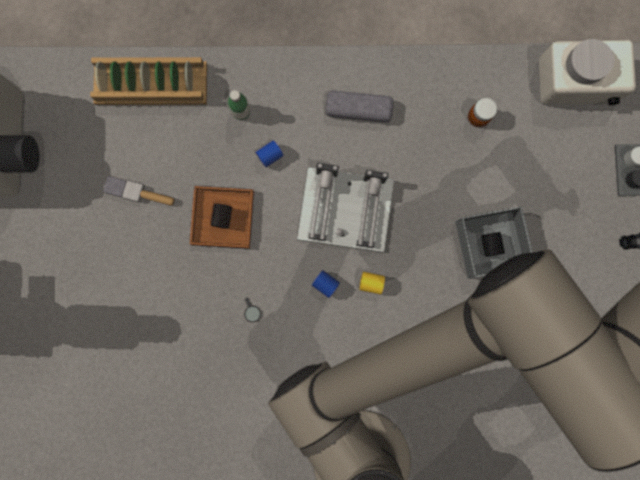

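View pics/scene9.png

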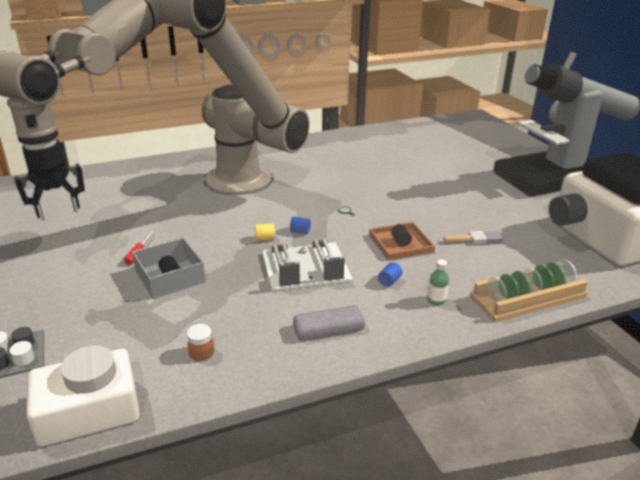

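Top view: one sleeve in the tray at px (221,216), one in the bin at (493,243). The screwdriver, brush, lens and thumbscrew look unmoved. One numeric check before handing in.

```bash

python3 - <<'E'
from g import *
p=cv2.imread("pics/top9.png");v=cv2.cvtColor(p,cv2.COLOR_BGR2HSV)[...,2];d=np.load("pics/top9d.npy");P=camera_params("top")
for nm,(x,y),c in (("tray",(208,204),(.5386,.3104)),("bin",(482,232),(.4724,-.3006))):
    for a in big(v[y:y+26,x:x+26]<48,(x,y)):
        q=ray("top",a[1],.032)[0]; u=a[1].round().astype(int)
        xy=cv2.undistortPoints(np.array([[a[1]]],float),P["mtx"],np.array([P["k1"],0,0,0]))[0,0]
        top=P["R"].T@(np.r_[xy,1]*np.median(d[u[1]-2:u[1]+3,u[0]-2:u[0]+3])-P["t"])
        print(nm,a[0],q.round(3),"off",np.hypot(*(q[:2]-c)).round(4),"top z",top[2].round(4))
from bench import finish_job
print(finish_job())
E
```

```text
tray 353 [0.539 0.308 0.032] off 0.0028 top z 0.0489
bin 435 [ 0.47  -0.298  0.032] off 0.0036 top z 0.045
the job is handed in; nothing more can be done
None
```

The job is handed in: both sleeves were tried, sorted and released, in about 21.5 s of the 69 s allowed.

- **Left sleeve (jammed):** it stopped on the pin's nose after about 33 mm, with a wrist force of about 9 N at most. Its middle was then at gauge x of about 12–13 mm, where a jam is expected at about 14 mm. It stayed there while the right one was tried, then went into the steel bin.
- **Right sleeve (fitted):** it slid freely over its pin and met the shoulder after about 77 mm, with about 11 N of contact. The expected travel was 78 mm. It went into the wooden tray.

**Last checks:**
- **Sleeves:** each lies about 3–4 mm from the centre of its container. Their tops are at 49 mm (tray) and 45 mm (bin), so their middles are at about 27 mm and 23 mm, below the 38 mm limit.
- **Other items:** the thumbscrew, lens, screwdriver, brush and coloured look-alikes look unmoved in the final pictures. I judged that by eye and did not measure it.
- **Gripper:** it is empty and well clear of everything.

**Small disagreements:**
- The tool picked up an unplanned tilt of up to about 4° during the moves, with no visible effect.
- The jam position measured 1–2 mm short of nominal, about the calibration accuracy.

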